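# Line up the containers on the station row by height

### The arm

A 6-joint arm with a two-finger parallel gripper is mounted at the origin on a cart in front of the work surface, level with it; the furniture and walls round the work are solid. World frame = base frame: x ahead of the robot, y to its left, z up, the work surface at z = 0. Lengths are in m, angles in rad, forces in N, time in s.
With the tool pointing down it reaches from about 0.25 to 0.775 m from the base axis. Payload 4 kg.
Tool frame: the origin (TCP) lies on the centre line of the jaws, within the pads' length; the fingertips stand 8 mm ahead of it and the grasp point (between the pads) lies 11 mm behind it; z points along the fingers, y is the direction in which the jaws open and shut (so a half turn about z gives the same grasp; the last joint's range is limited). The gripper opens to 94 mm and grips with 3 to 60 N. Pads are 16 mm wide; open, the fingers measure 119 mm over their backs; the gripper's body (75 mm by 177 mm) begins 78 mm behind the grasp point.
Start: joints at [-1.365, 0.087, 1.371, -0, 1.684, -0.103], TCP at [0.167, -0.524, 0.214] pointing down, gripper open.
Joint ranges: [-3.1, 3.1], [-0.76, 2.03], [0.27, 2.55], [-1.08, 4.22], [0.17, 2.65], [-2.57, 2.57]. Speed limits (rad/s): [2.79, 2.79, 3.14, 3.14, 3.14, 3.14].

### API

Orientations are given as [roll, pitch, yaw] about the fixed x, y, z axes, in that order (R = Rz(yaw) Ry(pitch) Rx(roll)).
In Python, from bench import robot, cams, close_job gives the robot as it stands.
- The arm moves only by the tool arm_command, never from a script. Its argument "plan" is one flat list of numbers, 7 for each row, row after row: the shift along the tool's x, y, z in cm, then the turn, a rotation vector about the tool's x, y, z in degrees, then the closure, from 0 (fully open) to 1 (shut). A call has 1 to 8 rows; each row shifts and turns the commanded pose from where the row before left it, along the tool's axes as they then stand; what a row does not reach is not made up. A row lasts 1/8 s, in which the tool goes at most 62.5 mm and 10.7 degrees, less where a joint would pass 70% of its speed; a pose out of reach is approached as far as the arm can. A call with a gripper value outside its range is refused whole. The fingers move at their own pace and stop on an object; the grip force is fixed at half the most. Time passes only in rows, so rows that do not move let the fingers close. It gives the time, the measured TCP pose, the force and the opening at its end, in the units of the state.
- robot.get_obs(): the state, without advancing time (a new reading comes with each control period).
- cams.snapshot(name): name is "side" or "top"; returns a dict with "pixels" (480x640x3 uint8, red, green, blue), "fov_y" (degrees; the focal length in pixels is half the picture's height over the tangent of half this angle, whatever the lens; pixels are square), "cx", "cy" (the principal point, pixels), "camera_from_world" (4x4, takes a point from world to camera coordinates). Camera axes: x right, y up, looking along -z (the intrinsics and any distortion apply to the point x, -y, -z); pixel columns grow to the right and rows downward; lengths in m; the calibration is good to about 2 mm. A picture is of the moment at which its call begins. There is no depth.
- close_job(): hands the job in, once; it reports no verdict.
The state is a dict: "time": time; "joint_positions": joint angles; "qvel": joint speeds; "joint_torque": joint torques, N m; "tool_pos": TCP position; "ee_rot": TCP orientation; "wrist_force": force on the tool from outside, world axes, zero at the start; "wrist_torque": the same for the moment, N m; "width": finger opening in m.
Only numpy, scipy, OpenCV 4.12 (cv2) and the standard library are available. Lean on these libraries where they do the work, as an engineer would, in place of code of your own. Each camera call takes 0.05 s, during which the arm holds its last target.

### The job

Set up the sampling station: stand the spray bottle, the stack of white cups, the lidded jar and the specimen cup on the four round pads of the metal row board, one centred on each pad, in order of height, with the tallest on the pad next to the upright steel end plate and the shortest at the other end. Do not tip any container over on the way, leave them standing upright and released, and leave the small carton beside the row where it is.

Things in the scene. Friction and masses are not known exactly. Their poses are not given: they have to be found in the camera images.
- spray_bottle: Loose clear bottle with a narrow spray top, 170 mm tall overall. Straight round body 42 mm in diameter up to 134 mm above its underside, above that a narrow neck and nozzle (22, then 15 mm). Origin at the centre of its underside, z up; round, so its yaw does not matter. 
- cup_stack: Loose nested stack of white plastic cups, mouths down, 127 mm tall. Tapers from 55 mm in diameter at the foot to about 36 mm at the closed top; very light. Origin at the centre of its underside, z up; round, so its yaw does not matter. 
- lidded_jar: Loose translucent jar with a cream lid, 61 mm in diameter, 82 mm tall; the lid is fixed. Origin at the centre of its underside, z up; round, so its yaw does not matter. 
- specimen_cup: Loose specimen cup with a dark teal screw cap, 57 mm tall: body 44 mm in diameter, cap 52 mm in diameter from 41 mm up; the cap is fixed. Origin at the centre of its underside, z up; round, so its yaw does not matter. 
- pad_0: Black rubber disc, 72 mm across, 3 mm thick, one of four alike, fixed in a straight row 83 to 107 mm apart on a fixed flat metal board 440 x 90 x 6 mm. Origin at the centre of its underside; its top is 3 mm above it (9 mm above the worktop). x points across the row, y along it. This is the pad at the +y end of the row; pad_1, pad_2 and pad_3 follow in order.
- pad_1: Black rubber disc, 72 mm across, 3 mm thick, one of four alike, fixed in a straight row 83 to 107 mm apart on a fixed flat metal board 440 x 90 x 6 mm. Origin at the centre of its underside; its top is 3 mm above it (9 mm above the worktop). x points across the row, y along it. This is number 2 counted from pad_0 along the row.
- pad_2: Black rubber disc, 72 mm across, 3 mm thick, one of four alike, fixed in a straight row 83 to 107 mm apart on a fixed flat metal board 440 x 90 x 6 mm. Origin at the centre of its underside; its top is 3 mm above it (9 mm above the worktop). x points across the row, y along it. This is number 3 counted from pad_0 along the row.
- pad_3: Black rubber disc, 72 mm across, 3 mm thick, one of four alike, fixed in a straight row 83 to 107 mm apart on a fixed flat metal board 440 x 90 x 6 mm. Origin at the centre of its underside; its top is 3 mm above it (9 mm above the worktop). x points across the row, y along it. This is number 4 counted from pad_0 along the row, the other end pad.
- end_plate: Upright steel plate across one end of the board, 80 mm wide, 3 mm thick, 70 mm tall on a 22 mm wide foot, fixed, about 65 mm beyond the end pad (pad_0 or pad_3, it varies). The other end of the board has only a low black stop, 10 mm tall. Origin at the centre of its underside, which lies on the board 6 mm above the worktop; y points along the row.
- carton: Small printed carton, 55 x 85 x 45 mm (x, y, z), loose, beside the right end of the row; to be left alone. Origin at the centre of its underside.
Not all that is in view belongs to the job. Leave any orange look-alike of the spray_bottle alone. Leave any blue or green look-alike of the specimen_cup alone.

How it is judged:
By the outcome, as a careful person would: the job done as asked, in the order asked, and still so for the second after the job is handed in, with the robot touching nothing.
It also fails if it takes over 128 s, if anything falls off the work surface, if the arm or the gripper's body presses on something with over 40 N, if the wrist force passes 120 N, or if a joint passes its speed limit or range.

## Working session

There is one attempt and no reset: what is moved stays moved. The work goes in short steps, Python scripts to look and compute and a tool call to move; the robot and the scene stay as the last step left them, time stands still between calls to the robot, and variables do not carry over. Pictures are saved under pics/ and viewed, and the job is handed in when it is done.

Besides the shell and the picture viewer there is one more tool, called after "Request:" by a JSON object that holds its "fn" and its "kwargs", one argument or row to a line. arm_command: Moves the arm, as the interface text tells. Its arguments: {"type":"object","properties":{"plan":{"type":"array","items":{"type":"number"}}},"required":["plan"]}

```bash
mkdir -p pics; ls
python3 - <<'E'
from bench import robot,cams
import cv2
for n in("top","side"):
    s=cams.snapshot(n); cv2.imwrite(f"pics/{n}0.png",cv2.cvtColor(s["pixels"],cv2.COLOR_RGB2BGR))
    print({k:v for k,v in s.items() if k!="pixels"})
print(robot.get_obs())
E
```

```text
pics
{'fov_y': 52.1833586974471, 'cx': 310.5060988066342, 'cy': 249.58753473346033, 'camera_from_world': array([[-1.68235367e-02, -9.99858147e-01, -8.09418817e-04,
        -3.57689314e-02],
       [ 9.90961990e-01, -1.67815908e-02,  1.33089114e-01,
        -5.62850954e-01],
       [-1.33083819e-01,  1.43692632e-03,  9.91103745e-01,
        -1.24934541e+00],
       [ 0.00000000e+00,  0.00000000e+00,  0.00000000e+00,
         1.00000000e+00]])}
{'fov_y': 45.60015337666905, 'cx': 326.08293846994883, 'cy': 235.82337907808932, 'camera_from_world': array([[-0.99087002, -0.13477091, -0.00366035,  0.55040353],
       [ 0.08741456, -0.66289001,  0.74359635, -0.10605119],
       [-0.10264156,  0.73648736,  0.66861878, -1.31986719],
       [ 0.        ,  0.        ,  0.        ,  1.        ]])}
{'time': 0.1, 'joint_positions': array([-1.36509478e+00,  8.78736535e-02,  1.37209813e+00, -2.39205164e-05,
        1.68362785e+00, -1.03134109e-01]), 'qvel': array([ 0.00052355, -0.00030489, -0.00395034,  0.00353559, -0.00034742,
       -0.00068274]), 'joint_torque': array([ 1.55958165e-03, -3.41253912e+01, -3.03300083e+01,  7.18680024e-02,
        3.04331887e-02, -9.10778567e-05]), 'tool_pos': array([ 0.16704153, -0.52350559,  0.21242783]), 'ee_rot': array([-3.13959390e+00, -1.82973257e-04,  3.08832799e-01]), 'wrist_force': array([-0.05603304, -0.15497217,  0.522898  ]), 'wrist_torque': array([-0.005453  , -0.00632314,  0.01717136]), 'width': 0.09407185932716171}
```

View pics/top0.png

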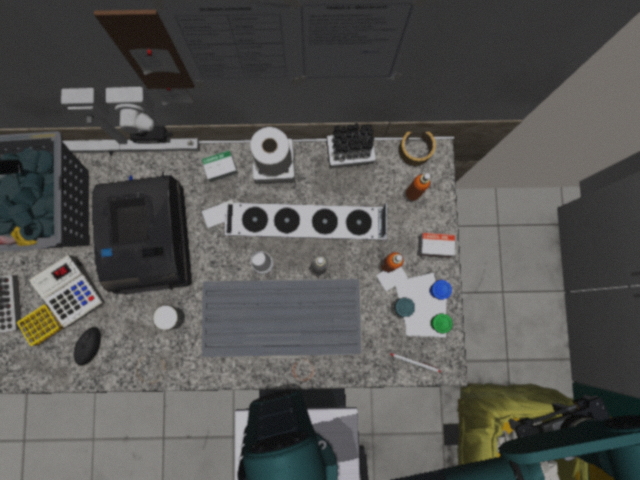

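View pics/side0.png

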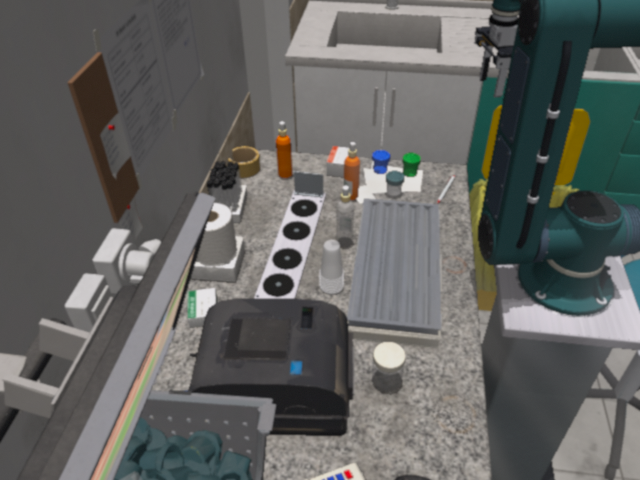

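```bash
cat > h.py <<'E'
import numpy as np,cv2
from bench import robot,cams
def snap(n,name=None):
    s=cams.snapshot(n)
    if name: cv2.imwrite(f"pics/{name}.png",cv2.cvtColor(s["pixels"],cv2.COLOR_RGB2BGR))
    return s
def ray(s,u,v):
    f=240/np.tan(np.radians(s["fov_y"])/2); M=s["camera_from_world"];R=M[:3,:3];c=-R.T@M[:3,3]
    d=R.T@np.array([(u-s["cx"])/f,-(v-s["cy"])/f,-1]); return c,d
def onz(s,u,v,z):
    c,d=ray(s,u,v); return c+d*(z-c[2])/d[2]
def proj(s,p):
    f=240/np.tan(np.radians(s["fov_y"])/2); q=s["camera_from_world"]@np.append(p,1)
    return s["cx"]+f*q[0]/-q[2], s["cy"]-f*q[1]/-q[2]
def crop(s,x0,y0,x1,y1,k,name):
    im=cv2.cvtColor(s["pixels"],cv2.COLOR_RGB2BGR)[y0:y1,x0:x1]
    cv2.imwrite(f"pics/{name}.png",cv2.resize(im,None,fx=k,fy=k,interpolation=cv2.INTER_CUBIC))
E
python3 - <<'E'
from h import *
t=snap("top");s=snap("side")
crop(t,140,190,460,345,2.5,"ct1")
crop(s,250,110,450,310,3,"cs1")
g=cv2.cvtColor(t["pixels"],cv2.COLOR_RGB2GRAY)
m=(g<60).astype(np.uint8); m[:195]=0;m[245:]=0;m[:,:235]=0;m[:,380:]=0
P=[]
for c in cv2.findContours(m,0,1)[0]:
    if cv2.contourArea(c)>200:
        e=cv2.fitEllipse(c); p=onz(t,*e[0],.009); P.append(p); print("pad top",e,p.round(4), "side px",np.round(proj(s,p),1))
g=cv2.cvtColor(s["pixels"],cv2.COLOR_RGB2GRAY)
m=(g<60).astype(np.uint8); m[:195]=0;m[300:]=0;m[:,:255]=0;m[:,325:]=0
for c in cv2.findContours(m,0,1)[0]:
    if cv2.contourArea(c)>80:
        e=cv2.fitEllipse(c); print("pad side",np.round(e[0],1),e[1],onz(s,*e[0],.009).round(4))
E
```

```text
pad top ((358.42919921875, 222.0467071533203), (22.765766143798828, 23.432777404785156), 98.02252960205078) [ 0.639  -0.1762  0.009 ] side px [303.8 208.1]
pad top ((324.44708251953125, 221.0371551513672), (22.73423194885254, 23.418045043945312), 101.24220275878906) [ 0.6433 -0.0843  0.009 ] side px [296.1 230.8]
pad top ((286.4583435058594, 220.03945922851562), (22.993005752563477, 23.410579681396484), 69.35919189453125) [0.6478 0.0184 0.009 ] side px [286.8 258.8]
pad top ((254.46226501464844, 219.147705078125), (22.779478073120117, 23.327024459838867), 79.69672393798828) [0.6517 0.105  0.009 ] side px [278.1 284.9]
pad side [277.9 284.6] (19.77084732055664, 28.16709327697754) [0.6522 0.1043 0.009 ]
pad side [286.8 258.5] (17.75691032409668, 26.632875442504883) [0.6479 0.0176 0.009 ]
pad side [296.1 230.5] (15.588621139526367, 24.965925216674805) [ 0.6435 -0.0854  0.009 ]
pad side [303.7 207.8] (14.21789836883545, 23.64811897277832) [ 0.6394 -0.1772  0.009 ]
```

View pics/ct1.png

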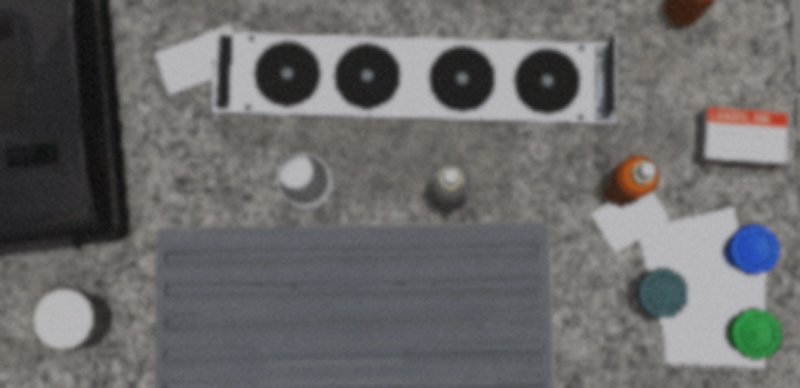

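View pics/cs1.png

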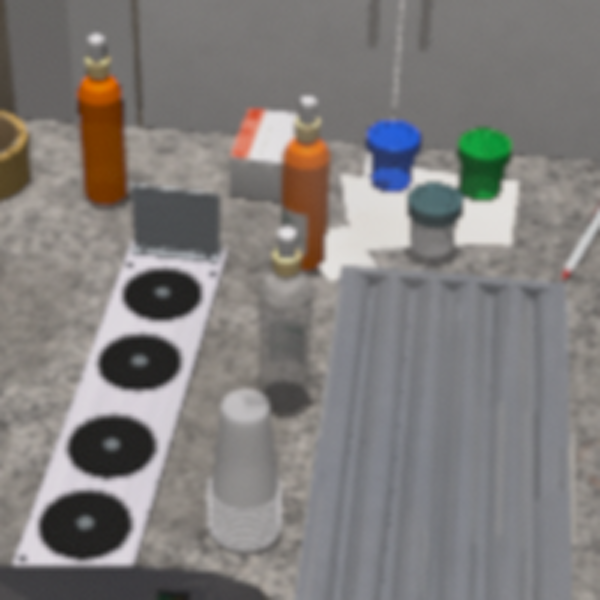

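Top view crop: the pads agree in both cameras within 1 mm. The steel plate is at the right (−y) end, so pad_3 takes the spray bottle.
Candidates:
- **Spray bottle:** clear one at top px (319,265). The orange ones at (394,262) and (418,186) are look-alikes, so leave them.
- **Cup stack:** (261,261), not the paper roll at (270,148).
- **Jar:** (167,318).
- **Specimen cup:** teal one at (404,307). The blue (441,289) and green (442,323) ones are look-alikes.

The crop confirms these choices. Next I measure positions.

Run:
```python
from h import *
t=snap("top");s=snap("side")
crop(t,240,240,340,290,8,"ct2")
crop(s,310,175,410,285,5.4,"cs2")
crop(t,145,295,205,340,10,"ct3"); crop(s,360,330,420,400,8,"cs3")
T=t["pixels"].astype(int);hsv=cv2.cvtColor(t["pixels"],cv2.COLOR_RGB2HSV)
def big(m,name,sn,z,box):
    x0,y0,x1,y1=box; k=np.zeros(m.shape,np.uint8);k[y0:y1,x0:x1]=m[y0:y1,x0:x1]
    c=max(cv2.findContours(k,0,1)[0],key=cv2.contourArea); e=cv2.fitEllipse(c)
    print(name,np.round(e[0],1),np.round(e[1],1),onz(sn,*e[0],z).round(4),cv2.boundingRect(c))
g=cv2.cvtColor(t["pixels"],cv2.COLOR_RGB2GRAY)
big((hsv[...,1]>70)&(hsv[...,0]>75)&(hsv[...,0]<105),"spec top",t,.057,(385,290,420,325))
big(g>150,"jar top",t,.082,(145,300,190,335))
big(g>170,"cupstop top",t,.127,(245,245,280,275))
big(g>150,"nozzle top",t,.17,(305,250,335,280))
gs=cv2.cvtColor(s["pixels"],cv2.COLOR_RGB2GRAY);hs=cv2.cvtColor(s["pixels"],cv2.COLOR_RGB2HSV)
big((hs[...,1]>70)&(hs[...,0]>75)&(hs[...,0]<105),"spec side",s,.0535,(380,165,410,190))
big(gs>150,"jar side",s,.082,(365,335,415,375))
```

```text
spec top [404.3 307. ] [16.  17.3] [ 0.4081 -0.2814  0.057 ] (396, 299, 18, 17)
jar top [164.6 317.2] [21.7 22.8] [0.3926 0.3207 0.082 ] (154, 306, 23, 23)
cupstop top [258.3 258.7] [ 8.4 11.1] [0.53   0.0824 0.127 ] (253, 254, 11, 10)
nozzle top [320.  259.9] [4.3 5.7] [ 0.5196 -0.0669  0.17  ] (317, 258, 7, 5)
spec side [397.5 175.8] [ 5.3 10.3] [ 0.4007 -0.2915  0.0535] (393, 172, 10, 9)
jar side [390.3 354.2] [25.2 38. ] [0.3903 0.3184 0.082 ] (371, 342, 43, 27)
```

View pics/ct2.png

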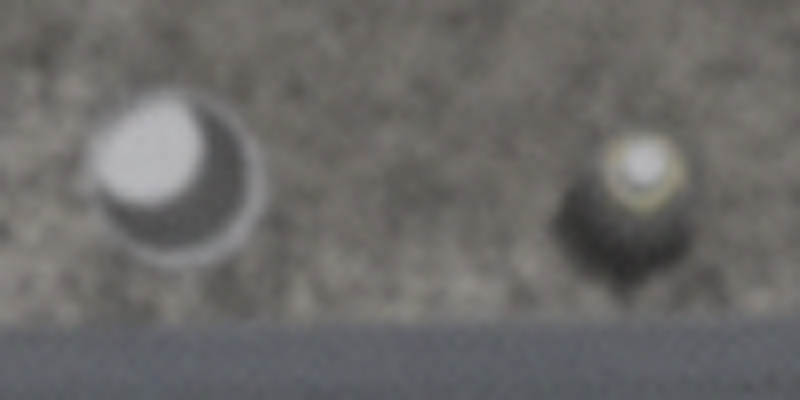

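View pics/cs2.png

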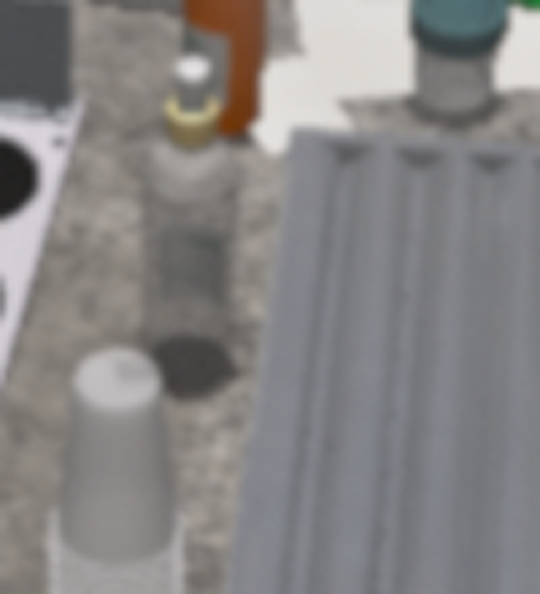

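View pics/cs3.png

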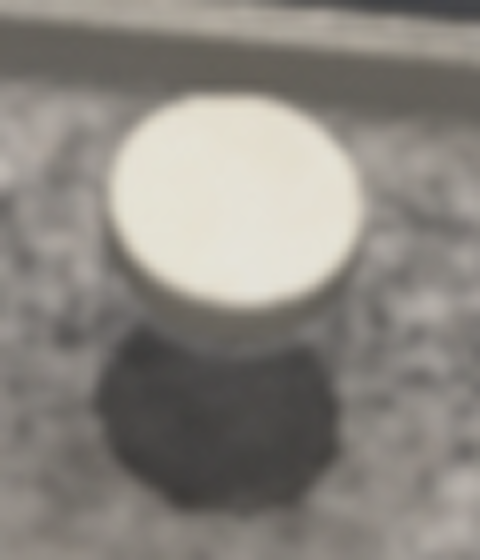

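Run:
```python
from h import *
t=snap("top");s=snap("side")
crop(t,385,290,425,325,16,"ct4"); crop(s,375,160,415,200,14,"cs4")
def tri(a,b):
    (c1,d1),(c2,d2)=ray(t,*a),ray(s,*b); d1/=np.linalg.norm(d1);d2/=np.linalg.norm(d2)
    k=np.linalg.lstsq(np.c_[d1,-d2],c2-c1,rcond=None)[0]; p,q=c1+k[0]*d1,c2+k[1]*d2; return ((p+q)/2).round(4),np.linalg.norm(p-q).round(4)
print("nozzle",tri((319.8,259.6),(345.1,187.1)),onz(t,319.8,259.6,.17),onz(s,345.1,187.1,.17))
print("cup top",onz(t,258.6,258.3,.127),"foot",onz(t,262.1,261.8,0), "side top",onz(s,331.5,245,.127),tri((258.6,258.3),(331.5,245)))
print("jar",tri((164.6,317.2),(389.0,354.3)),onz(s,389,354.3,.082))
```

```text
nozzle (array([ 0.52  , -0.0664,  0.1723]), np.float64(0.0001)) [ 0.52031392 -0.06648186  0.17      ] [ 0.52022888 -0.06942536  0.17      ]
cup top [0.53089074 0.08167001 0.127     ] foot [0.53622683 0.08565834 0.        ] side top [0.53202716 0.08243257 0.127     ] (array([0.5315, 0.0818, 0.1263]), np.float64(0.0011))
jar (array([0.3927, 0.3202, 0.0838]), np.float64(0.0002)) [0.39274312 0.31889955 0.082     ]
```

View pics/ct4.png

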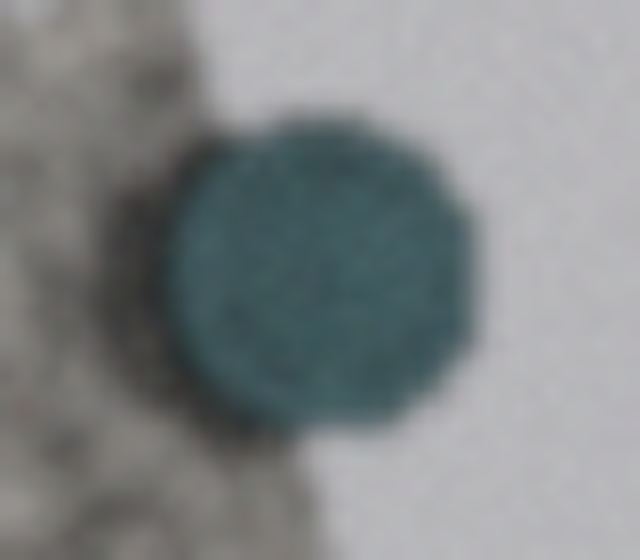

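View pics/cs4.png

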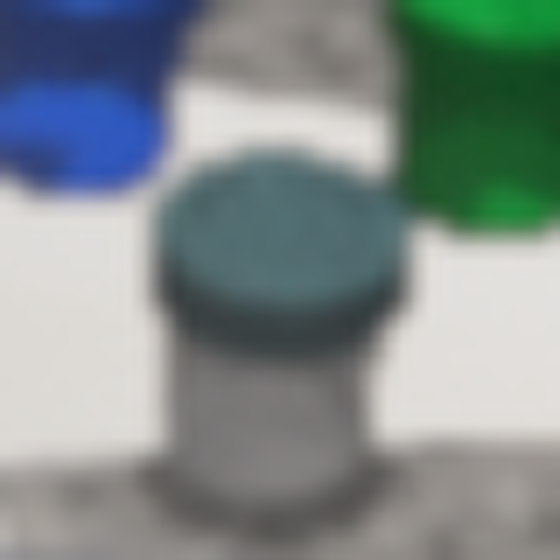

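Run:
```python
from h import *
t=snap("top");s=snap("side")
for c in [(.531,.0819),(.536,.0857)]:
    for sn,n in((t,"top"),(s,"side")):
      for z,r in((0,.0275),(.127,.018)):
        q=np.array([proj(sn,(c[0]+r*np.cos(a),c[1]+r*np.sin(a),z)) for a in np.linspace(0,6.28,60)])
        print(c,n,z,q.min(0).round(1),q.max(0).round(1))
crop(s,315,230,350,300,8,"cs5")
crop(t,245,245,280,280,16,"ct5")
print(onz(t,404.7,306.9,.057),onz(s,394.9,175.9,.057))
```

```text
(0.531, 0.0819) top 0 [253.3 253.6] [273.7 273.9]
(0.531, 0.0819) top 0.127 [251.1 250.9] [265.9 265.6]
(0.531, 0.0819) side 0 [319.9 276.7] [343.8 294.2]
(0.531, 0.0819) side 0.127 [323.6 239.3] [340.4 250.6]
(0.536, 0.0857) top 0 [251.9 251.8] [272.3 272.1]
(0.536, 0.0857) top 0.127 [249.6 248.9] [264.3 263.6]
(0.536, 0.0857) side 0 [317.5 277.7] [341.4 295.2]
(0.536, 0.0857) side 0.127 [321.1 240.2] [337.8 251.6]
[ 0.40831396 -0.28251365  0.057     ] [ 0.40749413 -0.28512023  0.057     ]
```

View pics/cs5.png

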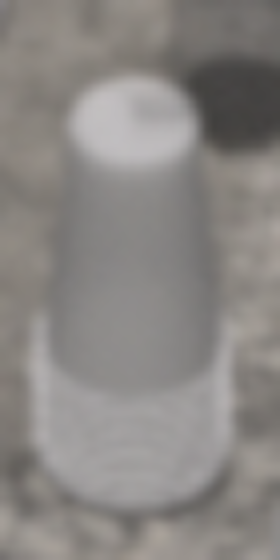

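View pics/ct5.png

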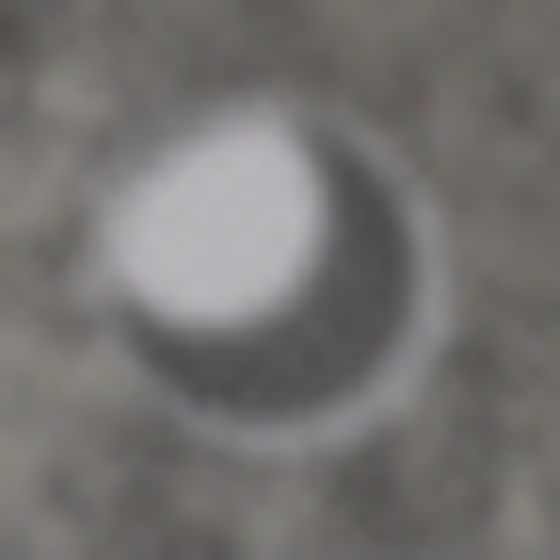

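Run:
```python
from h import *
t=snap("top");s=snap("side")
for n,u,v,z in [("printer corner",185,288,.12),("printer corner lo",185,288,0),("roll base near",272,181,.02),("roll top c",270,146,.14),("roll near edge",270,168,.14),("orangeA nozzle",397,258,.17),("orangeB",424,178,.17),("blue",441,289,.057),("green",442,323,.057),("tray corner",360,281,.02),("tray L",203,283,.02),("plate",384,222,.07),("rack near",352,163,.03),("rack near hi",352,150,.1)]:
    print(n,onz(t,u,v,z).round(3))
print("side printer near-top edge",onz(s,350,335,.1).round(3),onz(s,350,335,.14).round(3))
```

```text
printer corner [0.462 0.262 0.12 ]
printer corner lo [0.469 0.292 0.   ]
roll base near [0.754 0.056 0.02 ]
roll top c [0.81  0.051 0.14 ]
roll near edge [0.753 0.052 0.14 ]
orangeA nozzle [ 0.521 -0.248  0.17 ]
orangeB [ 0.713 -0.32   0.17 ]
blue [ 0.452 -0.377  0.057]
green [ 0.366 -0.375  0.057]
tray corner [ 0.479 -0.174  0.02 ]
tray L [0.48 0.24 0.02]
plate [ 0.626 -0.236  0.07 ]
rack near [ 0.798 -0.162  0.03 ]
rack near hi [ 0.81  -0.156  0.1  ]
side printer near-top edge [0.469 0.298 0.1  ] [0.467 0.329 0.14 ]
```

Request:
{"fn": "arm_command", "kwargs": {
  "plan": [0,0,-0.3,0,0,-10.33,0,0,0,-0.3,0,0,-10.33,0,0,0,-0.3,0,0,-10.33,0,0,0,-0.3,0,0,-10.33,0,0,0,-0.3,0,0,-10.33,0,0,0,-0.3,0,0,-10.33,0,0,0,-0.3,0,0,-10.33,0,0,0,0,0,0,0,0]
}}

```text
time: 1.6
tool_pos: [0.1672, -0.5241, 0.2348]
ee_rot: [3.141, 0.001, 1.569]
wrist_force: [-1.1, 0.1, 0.2]
width: 0.094
```

Request:
{"fn": "arm_command", "kwargs": {
  "plan": [4.6,3.5,0,0,0,0,0,4.6,3.5,0,0,0,0,0,4.6,3.5,0,0,0,0,0,4.6,3.5,0,0,0,0,0,4.6,3.5,0,0,0,0,0,4.6,3.5,0,0,0,0,0,4.6,3.5,0,0,0,0,0,4.6,3.5,0,0,0,0,0]
}}

```text
time: 2.6
tool_pos: [0.448, -0.1543, 0.2346]
ee_rot: [3.141, 0.001, 1.567]
wrist_force: [0.9, -0.2, 0.8]
width: 0.0941
```

Request:
{"fn": "arm_command", "kwargs": {
  "plan": [4.5,3.6,0,0,0,0,0,4.47,3.6,0,0,0,0,0,0,0,0,0,0,0,0,0,0,0,0,0,0,0]
}}

```text
time: 3.1
tool_pos: [0.5188, -0.0665, 0.2342]
ee_rot: [-3.141, 0.001, 1.57]
wrist_force: [-1.3, -0.4, -0.8]
width: 0.0941
```

Run:
```python
from h import *
t=snap("top");crop(t,270,210,370,285,8,"a1");s=snap("side");crop(s,280,100,420,260,4,"a2");print(robot.get_obs()["tool_pos"])
```

```text
[ 0.51851008 -0.06742306  0.23456998]
```

View pics/a2.png

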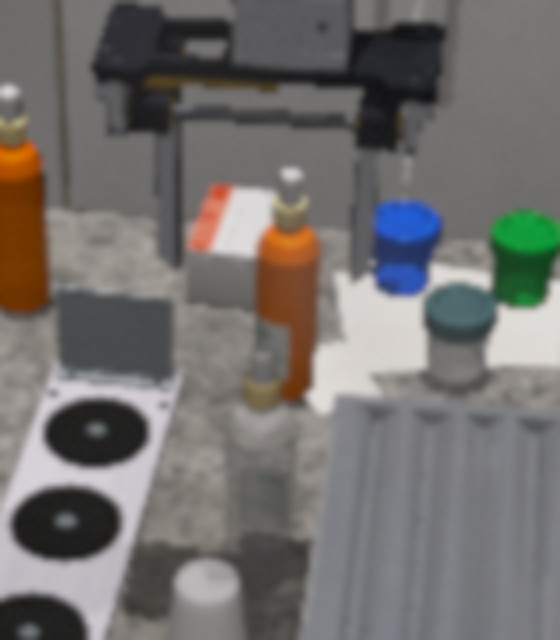

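Side view: the gripper is centred above the clear bottle's nozzle at crop (262,340), with its fingers either side along x. Next: descend.

Request:
{"fn": "arm_command", "kwargs": {
  "plan": [0,0.1,2,0,0,0,0,0,0,2,0,0,0,0,0,0,2,0,0,0,0,0,0,2,0,0,0,0,0,0,2,0,0,0,0,0,0,2,0,0,0,0,0,0,2,0,0,0,0,0,0,0,0,0,0,0]
}}

```text
time: 4.2
tool_pos: [0.5183, -0.0674, 0.093]
ee_rot: [-3.138, -0.001, 1.568]
wrist_force: [0.7, -0.5, -0.3]
width: 0.094
```

Request:
{"fn": "arm_command", "kwargs": {
  "plan": [0,0,0,0,0,0,0.3,0,0,0,0,0,0,0.45,0,0,0,0,0,0,0.6,0,0,0,0,0,0,0.8,0,0,0,0,0,0,1,0,0,0,0,0,0,1,0,0,0,0,0,0,1,0,0,0,0,0,0,1]
}}

```text
time: 5.2
tool_pos: [0.5201, -0.0662, 0.0945]
ee_rot: [-3.141, 0.0, 1.571]
wrist_force: [-0.2, 0.7, 0.9]
width: 0.0416
```

Request:
{"fn": "arm_command", "kwargs": {
  "plan": [0,0,-1.5,0,0,0,1,0,0,-2.5,0,0,0,1,-2.2,2.4,0,0,0,0,1,-2.2,2.4,0,0,0,0,1,-2.2,2.4,0,0,0,0,1,-2.2,2.4,0,0,0,0,1,-2.2,2.4,0,0,0,0,1,0,0,0,0,0,0,1]
}}

```text
time: 6.2
tool_pos: [0.6411, -0.1779, 0.1344]
ee_rot: [3.141, 0.0, 1.569]
wrist_force: [-0.2, 0.6, 0.0]
width: 0.0418
```

Request:
{"fn": "arm_command", "kwargs": {
  "plan": [0,0,0,0,0,0,1,0,0,0,0,0,0,1]
}}

```text
time: 6.45
tool_pos: [0.6397, -0.1755, 0.135]
ee_rot: [3.141, 0.0, 1.572]
wrist_force: [0.4, 0.4, -1.2]
width: 0.0415
```

Run:
```python
from h import *
s=snap("side");crop(s,230,60,380,240,4,"b2");print(robot.get_obs()["tool_pos"])
```

```text
[ 0.63976126 -0.17554749  0.13506641]
```

View pics/b2.png

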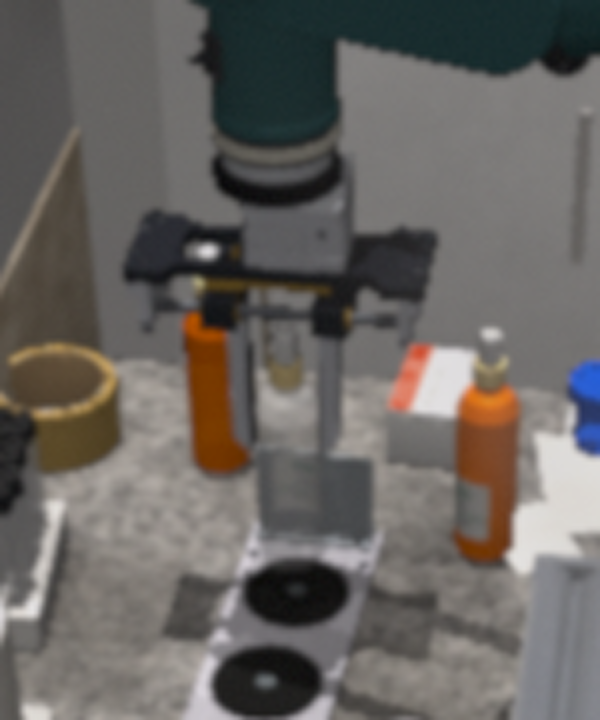

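Side view: the bottle hangs upright between the fingers at crop (285,380), over the pad by the plate. Next: lower it.

Request:
{"fn": "arm_command", "kwargs": {
  "plan": [-0.1,-0.05,1,0,0,0,1,0,0,1,0,0,0,1,0,0,0.7,0,0,0,1,0,0,0.4,0,0,0,1,0,0,0,0,0,0,1,0,0,0,0,0,0,1]
}}

```text
time: 7.25
tool_pos: [0.6397, -0.1773, 0.1036]
ee_rot: [3.141, 0.0, 1.571]
wrist_force: [-0.0, 0.2, -0.0]
width: 0.042
```

Request:
{"fn": "arm_command", "kwargs": {
  "plan": [0,0,0.03,0,0,0,0.5,0,0,0,0,0,0,0.4,0,0,0,0,0,0,0.2,0,0,0,0,0,0,0.1,0,0,0,0,0,0,0,0,0,0,0,0,0,0]
}}

```text
time: 8.0
tool_pos: [0.6396, -0.1773, 0.1032]
ee_rot: [-3.142, 0.0, 1.571]
wrist_force: [-0.3, 0.7, -0.8]
width: 0.0925
```

Request:
{"fn": "arm_command", "kwargs": {
  "plan": [0,0,-1,0,0,0,0,0,0,-2.5,0,0,0,0,0,0,-3.5,0,0,0,0,0,0,-3.5,0,0,0,0,0,0,-3.5,0,0,0,0,0,0,0,0,0,0,0]
}}

```text
time: 8.75
tool_pos: [0.6412, -0.1778, 0.2483]
ee_rot: [3.133, 0.003, 1.571]
wrist_force: [-0.6, 1.1, -0.2]
width: 0.0937
```

Run:
```python
from h import *
s=snap("side");crop(s,270,140,350,240,6,"c2");print(robot.get_obs()["tool_pos"],np.round(proj(s,(.6392,-.1767,.179)),1),np.round(proj(s,(.6392,-.1767,.009)),1))
```

```text
[ 0.64030282 -0.17751983  0.24514809] [301.6 154. ] [303.7 208. ]
```

View pics/c2.png

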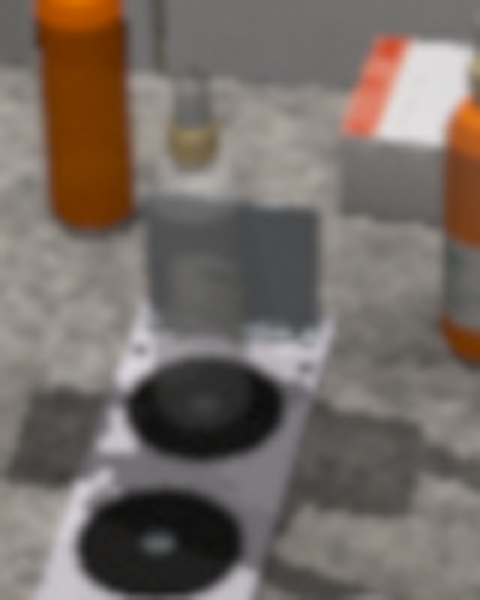

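The bottle stands centred on pad_3: nozzle at px (302,153), predicted (301.6,154). Next: the cup stack.

Request:
{"fn": "arm_command", "kwargs": {
  "plan": [4.34,-1.3,0,0,0,0,0,4.34,-1.8,0,0,0,0,0,4.34,-1.9,0,0,0,0,0,4.34,-1.9,0,0,0,0,0,4.34,-1.9,0,0,0,0,0,4.34,-1.9,0,0,0,0,0,0,0,3,0,0,0,0,0,0,3,0,0,0,0]
}}

```text
time: 9.8
tool_pos: [0.5313, 0.0839, 0.1804]
ee_rot: [-3.139, 0.0, 1.573]
wrist_force: [-0.3, 1.2, -0.4]
width: 0.094
```

Request:
{"fn": "arm_command", "kwargs": {
  "plan": [0,0,0,0,0,0,0,0,0,0,0,0,0,0]
}}

```text
time: 10.05
tool_pos: [0.5325, 0.083, 0.183]
ee_rot: [-3.141, 0.0, 1.571]
wrist_force: [-0.3, 0.2, 1.1]
width: 0.0941
```

Run:
```python
from h import *
s=snap("side");crop(s,260,120,420,300,4,"d2");print(robot.get_obs()["tool_pos"])
```

```text
[0.53309448 0.08297447 0.18395149]
```

View pics/d2.png

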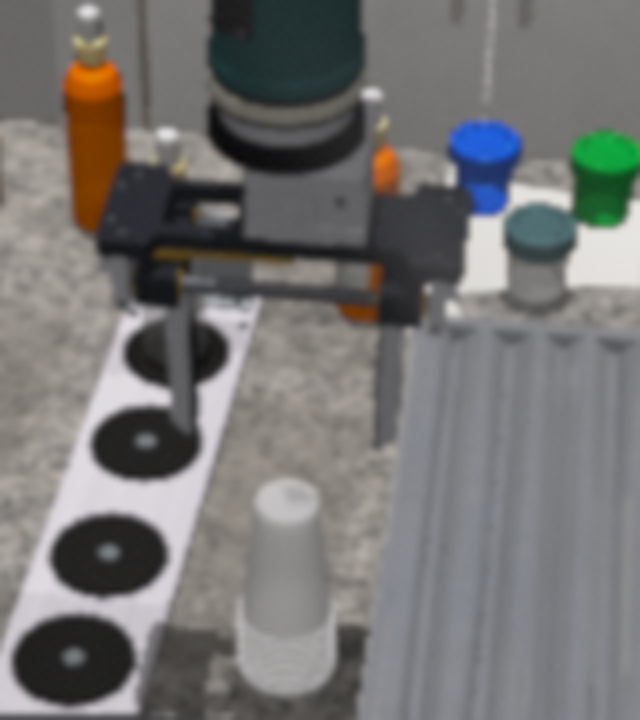

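Request:
{"fn": "arm_command", "kwargs": {
  "plan": [-0.05,-0.1,2,0,0,0,0,0,0,2,0,0,0,0,0,0,2,0,0,0,0,0,0,2,0,0,0,0,0,0,2,0,0,0,0,0,0,1.5,0,0,0,0,0,0,0.75,0,0,0,0,0,0,0,0,0,0,0.2]
}}

```text
time: 11.1
tool_pos: [0.5322, 0.0826, 0.0612]
ee_rot: [3.14, -0.0, 1.571]
wrist_force: [-0.5, -0.5, 0.5]
width: 0.0873
```

Request:
{"fn": "arm_command", "kwargs": {
  "plan": [0,0,0,0,0,0,0.35,0,0,0,0,0,0,0.42,0,0,0,0,0,0,0.47,0,0,0,0,0,0,0.52,0,0,0,0,0,0,0.6,0,0,0,0,0,0,1,0,0,0,0,0,0,1,0,0,0,0,0,0,1]
}}

```text
time: 12.1
tool_pos: [0.5317, 0.0826, 0.0607]
ee_rot: [3.142, 0.0, 1.571]
wrist_force: [0.3, 0.0, 0.5]
width: 0.0453
```

Run:
```python
from h import *
s=snap("side");crop(s,260,120,420,300,4,"e2");print(robot.get_obs()["tool_pos"])
```

```text
[0.53164414 0.08261249 0.06069492]
```

View pics/e2.png

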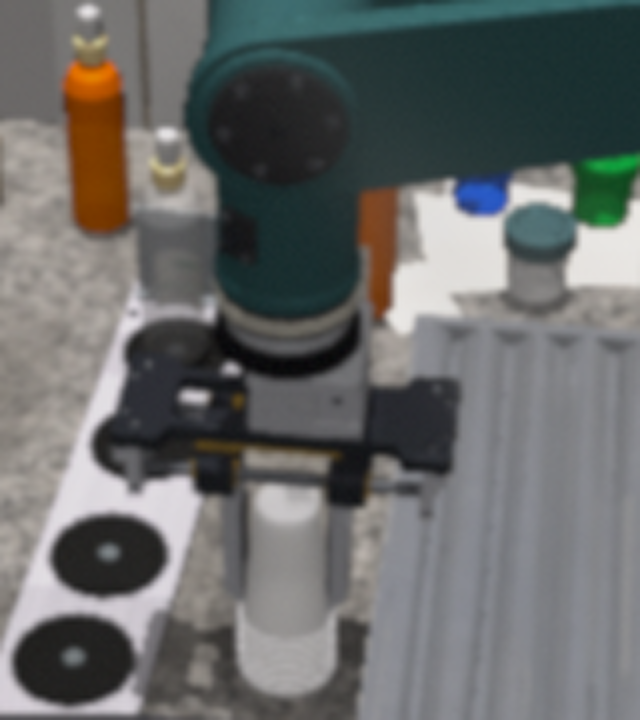

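Side view: stack upright between the fingers. Next: lift and carry it to pad_2.

Request:
{"fn": "arm_command", "kwargs": {
  "plan": [0,0,-1.5,0,0,0,1,0,0,-2.5,0,0,0,1,-3.35,2.24,0,0,0,0,1,-3.35,2.24,0,0,0,0,1,-3.35,2.24,0,0,0,0,1,-3.35,2.24,0,0,0,0,1,-3.35,2.24,0,0,0,0,1,0,0,0,0,0,0,1]
}}

```text
time: 13.15
tool_pos: [0.6448, -0.0875, 0.1012]
ee_rot: [3.141, 0.001, 1.568]
wrist_force: [0.2, 0.3, -0.9]
width: 0.0451
```

Request:
{"fn": "arm_command", "kwargs": {
  "plan": [0,0,0,0,0,0,1,0,0,0,0,0,0,1,0,0,0,0,0,0,1]
}}

```text
time: 13.52
tool_pos: [0.6433, -0.0838, 0.1011]
ee_rot: [3.141, -0.0, 1.572]
wrist_force: [0.5, -0.8, -0.6]
width: 0.0449
```

Run:
```python
from h import *
s=snap("side");crop(s,230,120,390,300,4,"f2");o=robot.get_obs();print(o["tool_pos"],o["width"])
```

```text
[ 0.64338573 -0.08399985  0.10104502] 0.045056758838283306
```

View pics/f2.png

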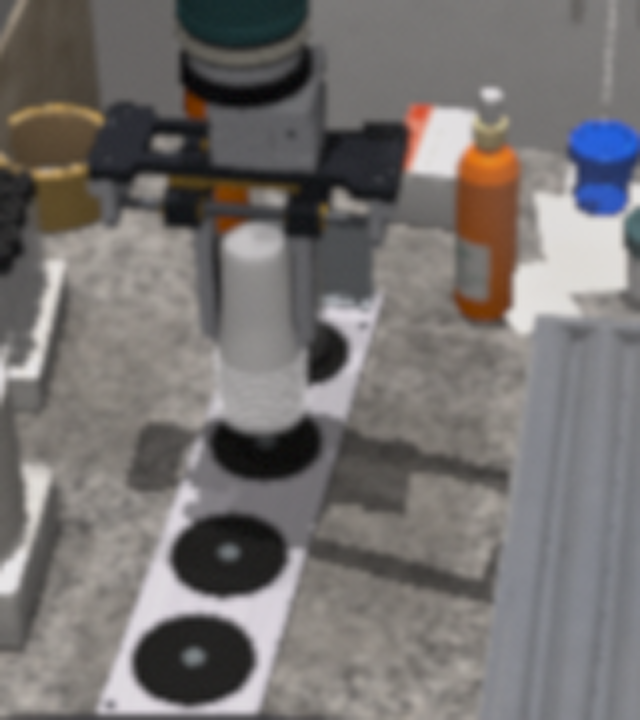

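Cups upright above pad_2. Next: lower and release.

Request:
{"fn": "arm_command", "kwargs": {
  "plan": [-0.12,0,1,0,0,0,1,0,0,1,0,0,0,1,0,0,0.7,0,0,0,1,0,0,0.43,0,0,0,1,0,0,0,0,0,0,1,0,0,0,0,0,0,1]
}}

```text
time: 14.32
tool_pos: [0.6436, -0.0861, 0.0697]
ee_rot: [-3.142, 0.0, 1.571]
wrist_force: [-1.9, 0.1, 2.2]
width: 0.0452
```

Request:
{"fn": "arm_command", "kwargs": {
  "plan": [0,0,0,0,0,0,0.5,0,0,0,0,0,0,0.4,0,0,0,0,0,0,0.2,0,0,0,0,0,0,0.1,0,0,0,0,0,0,0,0,0,0,0,0,0,0]
}}

```text
time: 15.08
tool_pos: [0.6437, -0.0861, 0.0694]
ee_rot: [3.142, 0.0, 1.571]
wrist_force: [0.7, -0.2, -0.2]
width: 0.0924
```

Request:
{"fn": "arm_command", "kwargs": {
  "plan": [0,0,-1,0,0,0,0,0,0,-2.5,0,0,0,0,0,0,-3.5,0,0,0,0,0,0,-3.5,0,0,0,0,0,0,-3.5,0,0,0,0,0,0,-3,0,0,0,0,0,0,0,0,0,0,0]
}}

```text
time: 15.95
tool_pos: [0.6451, -0.0863, 0.2439]
ee_rot: [3.134, 0.002, 1.571]
wrist_force: [-0.1, 0.0, -0.1]
width: 0.0939
```

Run:
```python
from h import *
s=snap("side");crop(s,260,150,340,250,6,"g2");o=robot.get_obs();print(o["tool_pos"],o["width"])
print(np.round(proj(s,(.6434,-.0849,.136)),1))
```

```text
[ 0.64417783 -0.08619051  0.24107314] 0.09377719450083752
[294.  190.6]
```

View pics/g2.png

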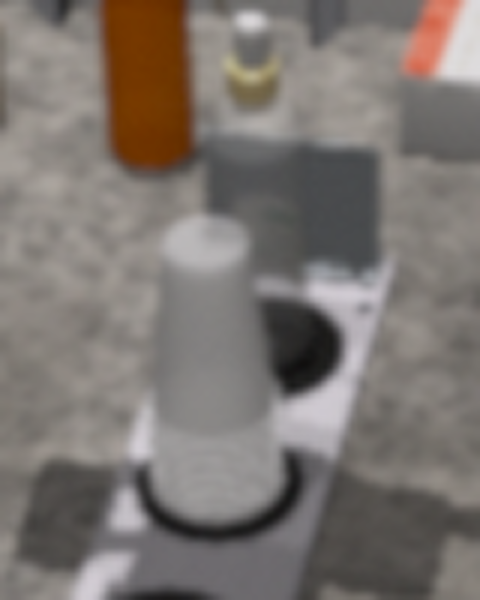

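Cups centred on pad_2: top at (294,190), predicted (294,190.6). Next: the jar.

Request:
{"fn": "arm_command", "kwargs": {
  "plan": [4.1,-2.4,0,0,0,0,0,4.1,-2.6,0,0,0,0,0,4.1,-2.6,0,0,0,0,0,4.1,-2.5,0,0,0,0,0,4.1,-2.5,0,0,0,0,0,4.1,-2.5,0,0,0,0,0,4.0,-2.5,0,0,0,0,0,4.0,-2.5,0,0,0,0,0]
}}

```text
time: 17.0
tool_pos: [0.4408, 0.2407, 0.237]
ee_rot: [-3.138, 0.001, 1.571]
wrist_force: [0.9, -0.2, 0.4]
width: 0.094
```

Request:
{"fn": "arm_command", "kwargs": {
  "plan": [4.0,-2.5,0,0,0,0,0,4.0,-2.5,0,0,0,0,0,0,0,0,0,0,10,0,0,0,0,0,0,10,0,0,0,0,0,0,10,0,0,0,0,0,0,10,0,0,0,0,0,0,10,0,0,0,0,0,0,10,0]
}}

```text
time: 18.0
tool_pos: [0.3918, 0.3194, 0.2369]
ee_rot: [3.141, 0.004, 0.518]
wrist_force: [0.7, -0.3, -0.2]
width: 0.0941
```

Request:
{"fn": "arm_command", "kwargs": {
  "plan": [0,0,0,0,0,10,0,0,0,0,0,0,10,0,0,0,0,0,0,10,0,0,0,3,0,0,0,0,0,0,3,0,0,0,0,0,0,0,0,0,0,0,0,0,0,0,0,0,0]
}}

```text
time: 18.88
tool_pos: [0.3926, 0.3199, 0.1794]
ee_rot: [3.141, 0.0, 0.0]
wrist_force: [0.0, -0.8, 0.4]
width: 0.0944
```

Run:
```python
from h import *
s=snap("side");crop(s,290,230,490,430,3,"i2");o=robot.get_obs();print(o["tool_pos"],o["ee_rot"])
```

```text
[0.39298924 0.3201492  0.18023436] [-3.14092361e+00 -1.15104902e-03  2.62654319e-05]
```

View pics/i2.png

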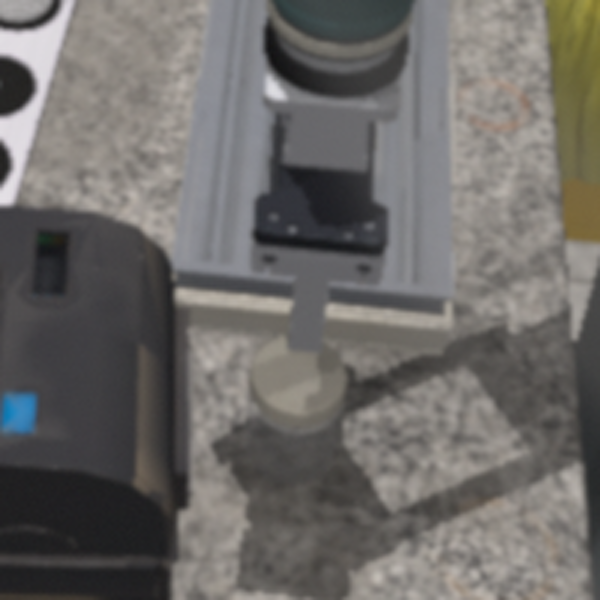

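Gripper is over the jar, clear of printer and tray. Next: descend and grip.

Request:
{"fn": "arm_command", "kwargs": {
  "plan": [0,0,2.5,0,0,0,0,0,0,2.5,0,0,0,0,0,0,2.5,0,0,0,0,0,0,2.5,0,0,0,0,0,0,2.1,0,0,0,0,0,0,1.3,0,0,0,0,0,0,0.6,0,0,0,0,0,0,0,0,0,0,0]
}}

```text
time: 19.92
tool_pos: [0.393, 0.3201, 0.0398]
ee_rot: [-3.141, -0.001, 0.0]
wrist_force: [0.4, -0.2, -0.1]
width: 0.094
```

Request:
{"fn": "arm_command", "kwargs": {
  "plan": [0,0,0,0,0,0,0.2,0,0,0,0,0,0,0.28,0,0,0,0,0,0,0.33,0,0,0,0,0,0,0.38,0,0,0,0,0,0,1,0,0,0,0,0,0,1,0,0,0,0,0,0,1,0,0,0,0,0,0,1]
}}

```text
time: 20.92
tool_pos: [0.3927, 0.3201, 0.0396]
ee_rot: [-3.141, -0.0, 0.0]
wrist_force: [-0.1, 0.5, 1.4]
width: 0.0596
```

Request:
{"fn": "arm_command", "kwargs": {
  "plan": [0,0,-1.5,0,0,0,1,0,0,-4,0,0,0,1,0,0,-4.5,0,0,0,1,0,5.0,0,0,0,0,1,0,5.1,0,0,0,0,1,0,5.1,0,0,0,0,1,0,5.0,0,0,0,0,1,0,5.0,0,0,0,0,1]
}}

```text
time: 21.92
tool_pos: [0.3923, 0.0662, 0.1401]
ee_rot: [3.141, -0.001, 0.0]
wrist_force: [0.8, -0.0, -0.2]
width: 0.0599
```

Request:
{"fn": "arm_command", "kwargs": {
  "plan": [0,5.0,0,0,0,0,1,0,0,0,0,0,-10,1,0,0,0,0,0,-10,1,0,0,0,0,0,-10,1,0,0,0,0,0,-10,1,0,0,0,0,0,-10,1,0,0,0,0,0,-10,1,0,0,0,0,0,-10,1]
}}

```text
time: 22.92
tool_pos: [0.3924, 0.0177, 0.14]
ee_rot: [3.141, 0.0, 1.227]
wrist_force: [-0.2, 0.9, -1.1]
width: 0.0598
```

Request:
{"fn": "arm_command", "kwargs": {
  "plan": [0,0,0,0,0,-10,1,0,0,0,0,0,-10,1,0,0,0,0,0,0,1,0,4.2,0,0,0,0,1,0,4.2,0,0,0,0,1,0,4.2,0,0,0,0,1,0,4.2,0,0,0,0,1,0,4.2,0,0,0,0,1]
}}

```text
time: 23.92
tool_pos: [0.6039, 0.0178, 0.1394]
ee_rot: [-3.141, 0.0, 1.567]
wrist_force: [-0.7, 0.1, -0.4]
width: 0.0598
```

Request:
{"fn": "arm_command", "kwargs": {
  "plan": [0,4.2,0,0,0,0,1,0,0,0,0,0,0,1,0,0,0,0,0,0,1,0,0,0,0,0,0,1]
}}

```text
time: 24.42
tool_pos: [0.6437, 0.018, 0.14]
ee_rot: [3.141, 0.0, 1.57]
wrist_force: [-0.8, 0.2, -1.6]
width: 0.0597
```

Run:
```python
from h import *
s=snap("side");crop(s,200,120,380,320,3,"j2");o=robot.get_obs();print(o["tool_pos"],o["ee_rot"],o["width"])
```

```text
[0.64383476 0.01797095 0.14015804] [3.14099683e+00 1.34387941e-04 1.57025434e+00] 0.059723611953951504
```

View pics/j2.png

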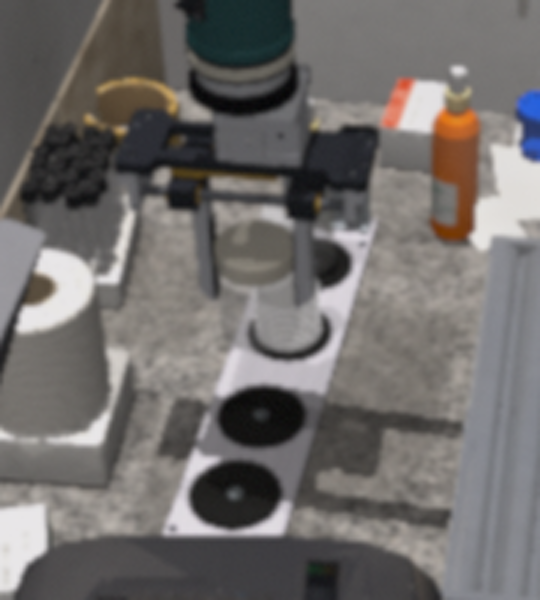

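Request:
{"fn": "arm_command", "kwargs": {
  "plan": [0,0.41,2,0,0,0,1,0,0,2,0,0,0,1,0,0,2,0,0,0,1,0,0,1.5,0,0,0,1,0,0,1,0,0,0,1,0,0,0.63,0,0,0,1,0,0,0,0,0,0,1,0,0,0,0,0,0,1]
}}

```text
time: 25.48
tool_pos: [0.6493, 0.0179, 0.0486]
ee_rot: [3.14, 0.0, 1.571]
wrist_force: [-0.0, 0.3, -0.1]
width: 0.0601
```

Run:
```python
from h import *
s=snap("side");crop(s,200,120,380,320,3,"k2");o=robot.get_obs();print(o["tool_pos"],o["wrist_force"],np.round(proj(s,(.648,.018,.091)),1))
```

```text
[0.6493001  0.0178993  0.04861569] [0.12280116 0.33026272 0.73334091] [285.  233.1]
```

View pics/k2.png

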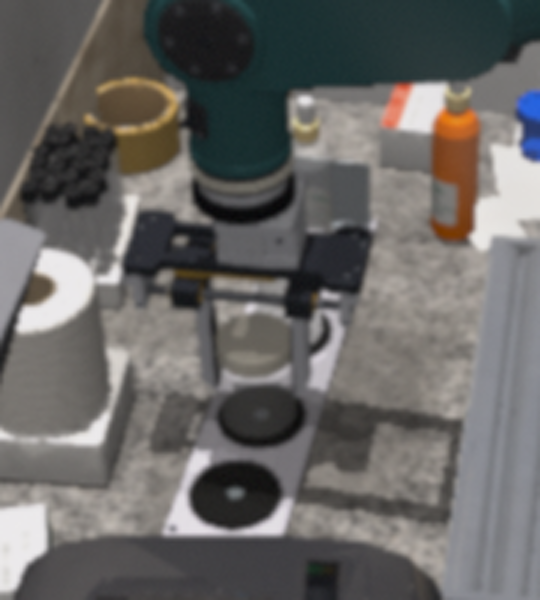

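Request:
{"fn": "arm_command", "kwargs": {
  "plan": [0,-0.1,0,0,0,0,1,0,0,0.05,0,0,0,1,0,0,0,0,0,0,1]
}}

```text
time: 25.9
tool_pos: [0.6483, 0.0178, 0.0486]
ee_rot: [3.14, 0.0, 1.571]
wrist_force: [0.6, 0.6, 4.5]
width: 0.0597
```

Request:
{"fn": "arm_command", "kwargs": {
  "plan": [0,0,0,0,0,0,0.3,0,0,0,0,0,0,0.2,0,0,0,0,0,0,0.1,0,0,0,0,0,0,0,0,0,0,0,0,0,0,0,0,0,0,0,0,0]
}}

```text
time: 26.65
tool_pos: [0.6477, 0.0179, 0.0475]
ee_rot: [-3.142, 0.0, 1.571]
wrist_force: [0.1, 0.3, 0.6]
width: 0.0938
```

Request:
{"fn": "arm_command", "kwargs": {
  "plan": [0,0,-1,0,0,0,0,0,0,-2.5,0,0,0,0,0,0,-3.5,0,0,0,0,0,0,-4,0,0,0,0,0,0,-4,0,0,0,0,0,0,-4,0,0,0,0,0,0,0,0,0,0,0]
}}

```text
time: 27.52
tool_pos: [0.6496, 0.0178, 0.2438]
ee_rot: [3.131, 0.001, 1.571]
wrist_force: [-0.0, -0.3, 1.2]
width: 0.0942
```

Run:
```python
from h import *
s=snap("side");crop(s,240,140,360,290,5,"l2");o=robot.get_obs();print(o["tool_pos"],o["wrist_force"])
```

```text
[0.64859645 0.01786188 0.24046389] [-0.39176269 -0.60958135 -0.89041579]
```

View pics/l2.png

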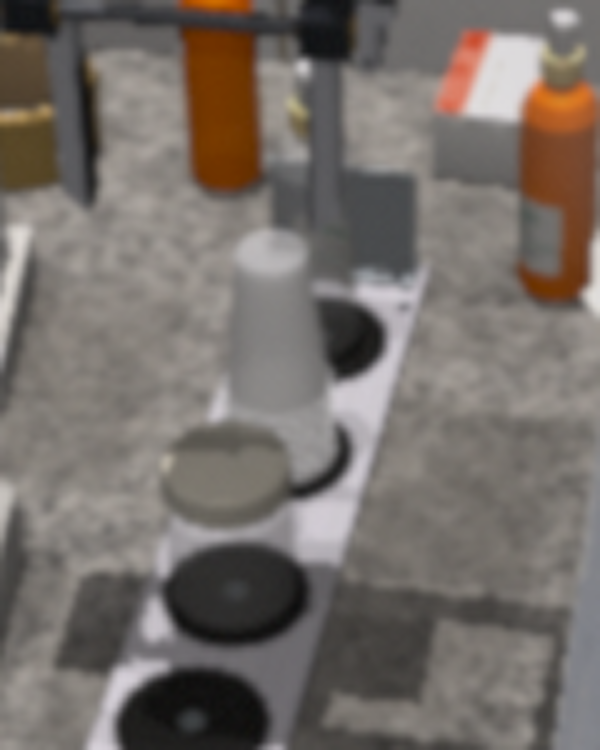

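Jar is centred on pad_1: lid at (285.3,233.3), predicted (285,233.1). Next: the teal specimen cup.

Request:
{"fn": "arm_command", "kwargs": {
  "plan": [0,-4,0,0,0,0,0,-2,-4,0,0,0,0,0,-4,-4,0,0,0,0,0,-4,-4,0,0,0,0,0,-4,-4,0,0,0,0,0,-4,-4,0,0,0,0,0,-4,0,0,0,0,0,0,-4,0,0,0,0,0,0]
}}

```text
time: 28.58
tool_pos: [0.4064, -0.2427, 0.2358]
ee_rot: [-3.14, -0.002, 1.57]
wrist_force: [0.7, 0.1, -0.7]
width: 0.0937
```

Request:
{"fn": "arm_command", "kwargs": {
  "plan": [-4.1,0,0,0,0,0,0,0,0,0,0,0,10,0,0,0,0,0,0,10,0,0,0,0,0,0,10,0,0,0,0,0,0,10,0,0,0,0,0,0,10,0,0,0,0,0,0,10,0,0,0,0,0,0,10,0]
}}

```text
time: 29.58
tool_pos: [0.407, -0.2824, 0.2353]
ee_rot: [-3.138, 0.002, 0.343]
wrist_force: [0.5, 0.2, 1.1]
width: 0.0941
```

Request:
{"fn": "arm_command", "kwargs": {
  "plan": [0,0,0,0,0,10,0,0,0,0,0,0,10,0,0,0,4,0,0,0,0,0,0,4,0,0,0,0,0,0,2,0,0,0,0,0,0,0,0,0,0,0,0,0,0,0,0,0,0]
}}

```text
time: 30.45
tool_pos: [0.4078, -0.2832, 0.1378]
ee_rot: [3.141, -0.0, 0.0]
wrist_force: [-0.6, 0.5, 0.4]
width: 0.094
```

Run:
```python
from h import *
s=snap("side");crop(s,320,80,470,220,5,"m2");o=robot.get_obs();print(o["tool_pos"],o["ee_rot"])
```

```text
[ 0.40812964 -0.28342851  0.13846489] [ 3.14052021e+00 -1.16734157e-03  8.60800742e-06]
```

View pics/m2.png

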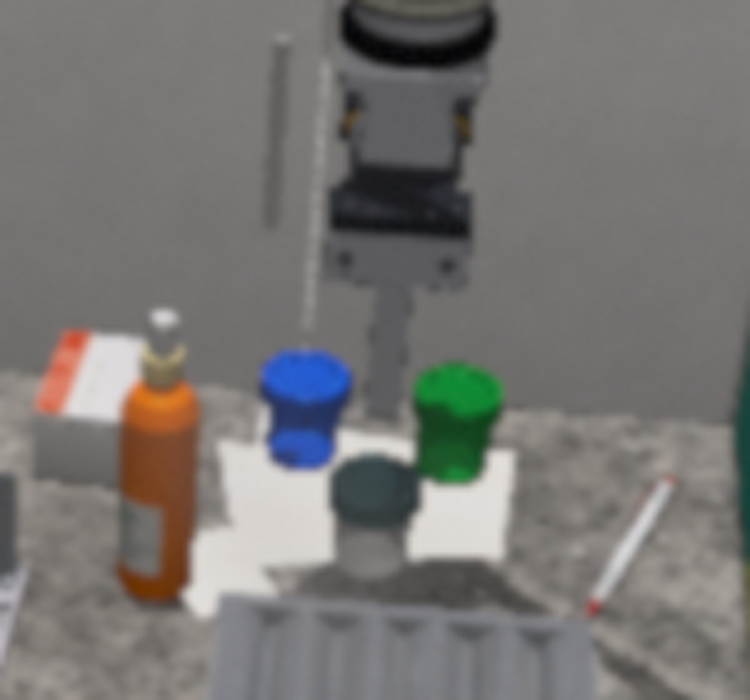

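The gripper is above the teal cup at crop (375,490), and the far finger passes between the blue and green cups.

Request:
{"fn": "arm_command", "kwargs": {
  "plan": [0,0,2,0,0,0,0,0,0,2,0,0,0,0,0,0,2,0,0,0,0,0,0,2,0,0,0,0,0,0,1.3,0,0,0,0,0,0,0.7,0,0,0,0,0,0,0,0,0,0,0.2,0,0,0,0,0,0,0.3]
}}

```text
time: 31.5
tool_pos: [0.4083, -0.2836, 0.0384]
ee_rot: [3.14, -0.001, 0.0]
wrist_force: [-0.1, -0.2, 0.7]
width: 0.0773
```

Request:
{"fn": "arm_command", "kwargs": {
  "plan": [0,0,0,0,0,0,0.37,0,0,0,0,0,0,0.42,0,0,0,0,0,0,0.47,0,0,0,0,0,0,1,0,0,0,0,0,0,1,0,0,0,0,0,0,1]
}}

```text
time: 32.25
tool_pos: [0.4079, -0.2832, 0.0378]
ee_rot: [3.141, -0.0, 0.0]
wrist_force: [0.1, 0.2, 1.5]
width: 0.0502
```

Request:
{"fn": "arm_command", "kwargs": {
  "plan": [0,0,-1.5,0,0,0,1,0,0,-4,0,0,0,1,0,0,-4.5,0,0,0,1,0,-4.8,0,0,0,0,1,0,-4.9,0,0,0,0,1,0,-4.9,0,0,0,0,1,0,-4.9,0,0,0,0,1,0,-4.9,0,0,0,0,1]
}}

```text
time: 33.25
tool_pos: [0.4076, -0.0377, 0.1386]
ee_rot: [3.141, -0.002, -0.0]
wrist_force: [1.4, -0.1, 0.3]
width: 0.0504
```

Request:
{"fn": "arm_command", "kwargs": {
  "plan": [0,-4.8,0,0,0,0,1,0,-4.8,0,0,0,0,1,0,-4.8,0,0,0,0,1,0,0,0,0,0,-10,1,0,0,0,0,0,-10,1,0,0,0,0,0,-10,1,0,0,0,0,0,-10,1,0,0,0,0,0,-10,1]
}}

```text
time: 34.25
tool_pos: [0.4078, 0.1049, 0.1384]
ee_rot: [3.141, -0.001, 0.879]
wrist_force: [-0.3, 0.2, -1.1]
width: 0.0504
```

Request:
{"fn": "arm_command", "kwargs": {
  "plan": [0,0,0,0,0,-10,1,0,0,0,0,0,-10,1,0,0,0,0,0,-10,1,0,0,0,0,0,-10,1,0,0,0,0,0,0,1,0,4.1,0,0,0,0,1,0,4.1,0,0,0,0,1,0,4.1,0,0,0,0,1]
}}

```text
time: 35.25
tool_pos: [0.532, 0.1049, 0.1381]
ee_rot: [3.141, 0.0, 1.568]
wrist_force: [-0.4, -0.2, 0.6]
width: 0.0507
```

Request:
{"fn": "arm_command", "kwargs": {
  "plan": [0,4.1,0,0,0,0,1,0,4.1,0,0,0,0,1,0,3.9,0,0,0,0,1,0,0,0,0,0,0,1,0,0,0,0,0,0,1,0,0,0,0,0,0,1]
}}

```text
time: 36.0
tool_pos: [0.6509, 0.1051, 0.1382]
ee_rot: [3.141, -0.0, 1.57]
wrist_force: [0.7, -0.7, -1.0]
width: 0.051
```

Run:
```python
from h import *
s=snap("side");crop(s,200,120,380,320,3,"n2");o=robot.get_obs();print(o["tool_pos"],o["ee_rot"],o["width"])
```

```text
[0.65098654 0.10503749 0.1383636 ] [3.14096725e+00 3.23640596e-05 1.57049535e+00] 0.0506781875424427
```

View pics/n2.png

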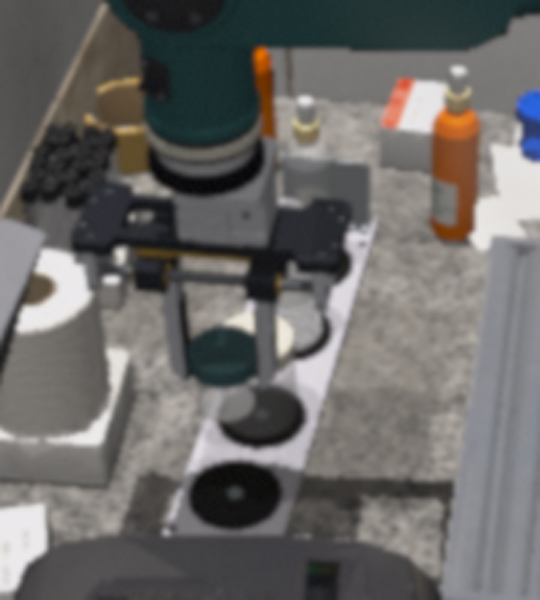

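Request:
{"fn": "arm_command", "kwargs": {
  "plan": [0,0.02,2,0,0,0,1,0,0,2,0,0,0,1,0,0,2,0,0,0,1,0,0,1.5,0,0,0,1,0,0,1,0,0,0,1,0,0,0.6,0,0,0,1,0,0,0,0,0,0,1,0,0,0,0,0,0,1]
}}

```text
time: 37.05
tool_pos: [0.6524, 0.1049, 0.0471]
ee_rot: [3.14, 0.0, 1.571]
wrist_force: [-1.4, -1.2, 0.1]
width: 0.0503
```

Run:
```python
from h import *
s=snap("side");crop(s,200,120,380,320,3,"o2");o=robot.get_obs();print(o["tool_pos"],o["wrist_force"],np.round(proj(s,(.652,.1047,.066)),1))
```

```text
[0.65232829 0.10489433 0.04702975] [0.42001954 1.10528572 0.02643335] [276.5 267.1]
```

View pics/o2.png

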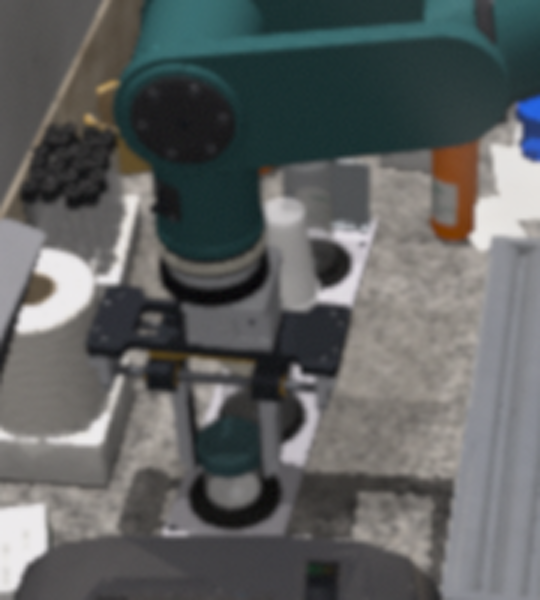

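Request:
{"fn": "arm_command", "kwargs": {
  "plan": [0,0,0.04,0,0,0,1,0,0,0,0,0,0,0.4,0,0,0,0,0,0,0.3,0,0,0,0,0,0,0.15,0,0,0,0,0,0,0,0,0,0,0,0,0,0,0,0,0,0,0,0,0]
}}

```text
time: 37.98
tool_pos: [0.6519, 0.1049, 0.0461]
ee_rot: [-3.142, 0.0, 1.571]
wrist_force: [-1.1, 0.4, -0.1]
width: 0.0935
```

Request:
{"fn": "arm_command", "kwargs": {
  "plan": [0,0,-1,0,0,0,0,0,0,-2.5,0,0,0,0,0,0,-3.5,0,0,0,0,0,0,-4,0,0,0,0,0,0,-4,0,0,0,0,0,0,-4,0,0,0,0,0,0,0,0,0,0,0]
}}

```text
time: 38.85
tool_pos: [0.6538, 0.1051, 0.2424]
ee_rot: [3.131, -0.001, 1.571]
wrist_force: [-0.1, 0.2, -0.5]
width: 0.0938
```

Request:
{"fn": "arm_command", "kwargs": {
  "plan": [0,-4,0,0,0,0,0,0,-4,0,0,0,0,0,0,-4,0,0,0,0,0,0,-4,0,0,0,0,0,0,-4,0,0,0,0,0,0,-4,0,0,0,0,0,0,-3,0,0,0,0,0,0,0,0,0,0,0,0]
}}

```text
time: 39.85
tool_pos: [0.3805, 0.105, 0.2356]
ee_rot: [3.141, 0.0, 1.571]
wrist_force: [-0.0, 0.2, 0.4]
width: 0.094
```

Run:
```python
from h import *
s=snap("side");crop(s,230,120,370,300,4,"p2");t=snap("top");crop(t,200,190,480,260,2.8,"p1");o=robot.get_obs();print(o["tool_pos"],o["wrist_force"])
for n,p,h in [("bottle",(.6392,-.1767),.179),("cups",(.6434,-.0849),.136),("jar",(.648,.018),.091),("spec",(.652,.1047),.066)]:
    print(n,np.round(proj(s,(*p,h)),1),np.round(proj(t,(*p,h)),1))
```

```text
[0.38208395 0.10485153 0.23560542] [ 0.16602619 -0.30406849 -1.22927957]
bottle [301.6 154. ] [365.6 208.4]
cups [294.  190.6] [326.1 211.1]
jar [285.  233.1] [285.  213.7]
spec [276.5 267.1] [252.1 214.8]
```

View pics/p2.png

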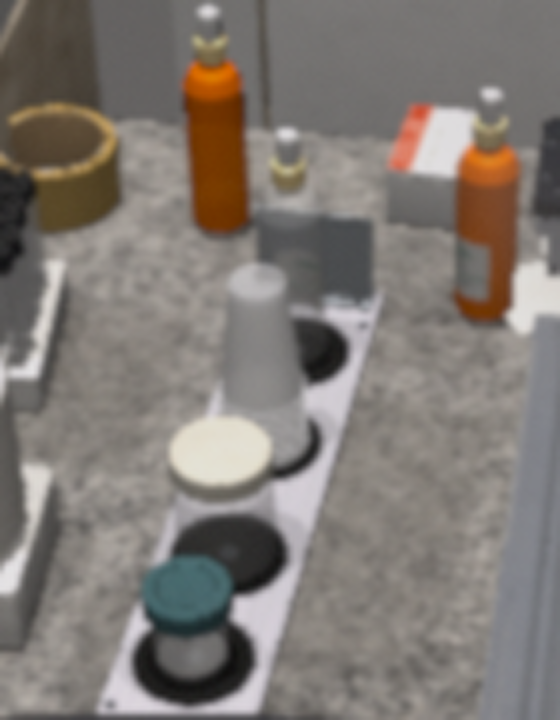

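View pics/p1.png

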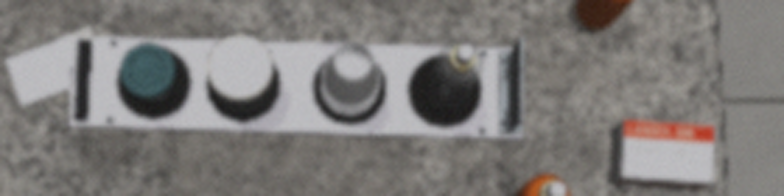

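Run:
```python
from h import *
t=snap("top");crop(t,240,195,385,240,5.5,"q1")
g=cv2.cvtColor(t["pixels"],cv2.COLOR_RGB2GRAY)
o=t["pixels"]; print(g[205:236,326])
crop(t,305,200,345,240,14,"q2")
for z,r in((.009,.036),(.009,.0275),(.136,.018)):
    q=np.array([proj(t,(.6434+r*np.cos(a),-.0849+r*np.sin(a),z)) for a in np.linspace(0,6.28,60)]);print(z,r,((q.min(0)-[305,200]+.5)*14).round(),((q.max(0)-[305,200]+.5)*14).round())
```

```text
[127 120 125 141 163 179 184 187 189 187 188 182 174 141 104  93  86  85
  84  86  88  97 118 130 132 113  75  44  62 121 164]
0.009 0.036 [ 96. 119.] [468. 485.]
0.009 0.0275 [140. 162.] [424. 441.]
0.136 0.018 [200.  62.] [405. 263.]
```

View pics/q2.png

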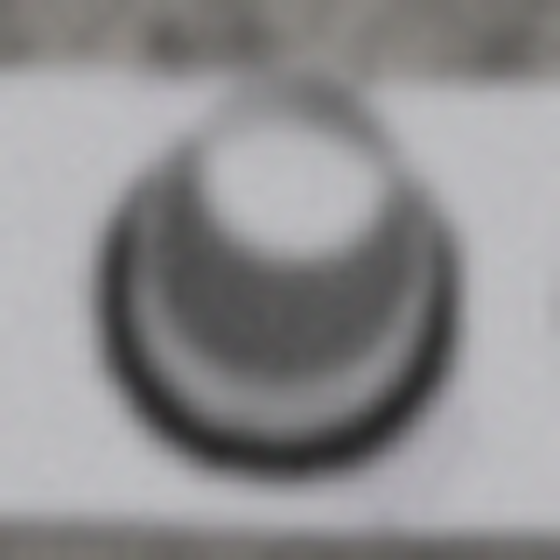

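Top crop: the cup foot is concentric with its pad, its lower edge at crop row ~437 against 441 predicted. The odd-looking top disc is only a shadow. All four stand upright, the carton is untouched and the gripper is clear, so I'm handing in.

```bash
python3 -c "
from bench import close_job
print(close_job())"
```

```text
the job is handed in; nothing more can be done
None
```

The four containers are standing on the pads in order of height. The spray bottle is on pad_3 by the steel plate, then the cup stack on pad_2, the jar on pad_1 and the specimen cup on pad_0. I handed the job in at about 40 s.

- **Final checks:** after the arm drew back, both cameras showed all four upright and released. Their tops were within about 1 px (2–3 mm) of centred in both views, apart from the cup stack in the top view. The carton and the orange, blue and green look-alikes had not been touched.
- **One disagreement:** in the top view the cup stack first looked about 2 px off. A close crop showed this was a shadow on its top, and its foot is centred on the pad.
- **Grip widths:** the jar and the specimen cap read 1–2 mm narrower than their stated diameters. Neither slipped.

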